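Dip the coolant tank of the glass grinder

ROBOT

A 6-joint arm with a two-finger parallel gripper is mounted at the origin on the work surface. World frame = base frame: x ahead of the robot, y to its left, z up, the work surface at z = 0. Lengths are in m, angles in degrees, forces in N, time in s.
With the tool pointing down it reaches from about 0.375 to 0.9 m from the base axis. Payload 3.1 kg.
Tool frame: the origin (TCP) lies at the very end of the fingers, on their centre line; the grasp point (between the pads) lies 19 mm behind it; z points along the fingers, y is the line along which they close (so a half turn about z gives the same grasp; the last joint's range is limited). The gripper opens to 87 mm and grips with 3 to 60 N. Pads are 19 mm wide; open, the fingers measure 117 mm over their backs; the gripper's body (75 mm by 190 mm) begins 51 mm behind the grasp point.
Start: joints at [66.606, 30.224, 82.088, -0, 67.689, -10.227], TCP at [0.142, 0.609, 0.223] pointing down, gripper open.
Joint ranges: [-176.69, 176.69], [-43.24, 126.21], [12.49, 139.97], [-82, 262], [0, 151.66], [-163.58, 163.58]. Speed limits (degrees/s): [159.86, 159.86, 180, 180, 180, 180].

INTERFACE

Orientations are given as a 3x3 rotation matrix whose columns are the frame's x, y, z axes.
In Python, from rig import * gives the robot as it stands.
- The arm moves only by the tool jog_arm, never from a script. Its arguments are lists of equal length, an entry for each row: "delta_pos": the shift along the world's x, y, z in cm, a list of three; "turn": the turn about the world's z in degrees; "grip": the closure, from 0 (fully open) to 1 (shut). In form: {"delta_pos": [[x, y, z], ...], "turn": [turn, ...], "grip": [grip, ...]}. A call has 1 to 12 rows; each row is the pose to reach, as a shift and turn from the pose commanded when the call began; what a row does not reach only later rows make up. A row lasts 1/8 s, in which the tool goes at most 62.5 mm and 10.7 degrees, less where a joint would pass 70% of its speed; a pose out of reach is approached as far as the arm can. A call with a gripper value outside its range is refused whole. The fingers move at their own pace and stop on an object; the grip force is fixed at half the most. Time passes only in rows, so rows that repeat a pose let the fingers close. It gives the time, the measured TCP pose, the force, the opening and the grip force at its end, in the units of the state.
- read_state(): the state, without advancing time (a new reading comes with each control period).
- capture(name): name is "scene" or "top" or "wrist"; returns a dict with "color" (420x560x3 uint8, blue, green, red), "fovy" (degrees; the focal length in pixels is half the picture's height over the tangent of half this angle, whatever the lens; pixels are square), "cx", "cy" (the principal point, pixels), "camera_from_world" (4x4, takes a point from world to camera coordinates). Camera axes: x right, y up, looking along -z (the intrinsics and any distortion apply to the point x, -y, -z); pixel columns grow to the right and rows downward; lengths in m; the calibration is good to about 2 mm. A picture is of the moment at which its call begins. There is no depth.
- hand_in(): hands the job in; it is judged then, once.
The state is a dict: "time_s": time; "joint_positions": joint angles; "qvel": joint speeds; "tau": joint torques, N m; "position": TCP position; "tcp_rot": TCP orientation; "force": force on the tool from outside, world axes, zero at the start; "moment": the same for the moment, N m; "opening": opening from 0.0 (shut) to 1.0 (fully open); "grasp_force": force on a finger pad.
Only numpy, scipy, OpenCV 4.12 (cv2) and the standard library are available. Lean on these libraries where they do the work, as an engineer would, in place of code of your own. Each camera call takes 0.05 s, during which the arm holds its last target. There are 200 camera calls.

TASK

Check the coolant level of the glass grinder: first push the loose filler cap on top of the tank down until it is fully home, then take the gauge rod from its wooden cradle and slide it into the sloping guide tube until its collar stops on the mouth of the tube. Draw the rod right out again and finish while still holding it still and level in the gripper, with its tip over the middle of the round white plate, about a hand's breadth above it, so that the tip can be read. Leave the mug, bowl and brush where they stand.

Things in the scene. Friction and masses are not known exactly. Their poses are not given: they have to be found in the camera images.
- tank: Coolant tank, a closed aluminium box 180 (x) x 140 (y) x 75 mm high, fixed on the bench. It may stand on the left or on the right side, turned a little. Origin: centre of its underside; z up; x is the way its guide tube leans (away from the robot). A filler cap and the guide tube stand on its top, side by side.
- cap_top (a point): Centre of the top face of the filler cap: a black, ribbed round cap, 42 mm across and 18 mm tall, on a short neck on the tank's top. Push it straight down (about 8 to 10 N of friction, no spring: it stays where it is left). Fully home, its top face is 95 mm above the bench.
- filler_cap (a joint): How far the filler cap is pushed down, m: 0 = 12 mm proud, 0.012 = fully home; starts somewhere from 0 to 0.005.
- guide_tube: Steel guide tube that slopes up out of the tank's top, fixed to it. Origin: centre of its mouth, in the plane of the rim, 125 mm above the bench. Its z axis runs along the tube, out of the mouth: 40 degrees above the horizontal, leaning along the tank's x axis. Bore 10 mm; the last 10 mm widen like a funnel to about 20 mm; rim 24 mm across; tube 14 mm outside. Open inside for 110 mm from the mouth.
- gauge_rod: Loose gauge rod, 196 mm long, about 110 g. Grip: dark wooden bar 90 mm long, 14 mm wide (y), 18 mm high (z). Origin: centre of the grip; x axis runs along the rod from the tip to the grip end. A steel collar (disc 30 mm across, 6 mm thick) sits at the tip end of the grip, and from it a steel rod of 7 mm diameter goes 100 mm to a slightly pointed tip. It lies level in the cradle, tip towards the robot, grip centre 50 mm above the bench.
- rod_collar (a point): Centre of the collar's face towards the tip, 51 mm from the grip's centre along -x of the rod. This face comes to rest on the rim of the guide tube.
- rod_tip (a point): End of the rod's tip, 151 mm from the grip's centre along -x of the rod (100 mm beyond the collar face).
- cradle: Wooden cradle fixed on the bench, on the other side from the tank: base 200 (x) x 60 (y) x 8 mm with two notched posts (36 mm wide at most, top 55 mm above the bench at the tip end, 49 mm at the grip end) that carry the rod 26 mm from its tip and the last 12 mm of its grip. Origin: centre of its underside; the rod lies along its x axis, grip centre 50 mm along +x. The grip is free to take between collar and end post (about 75 mm). The rod lifts straight up out of it.
- reading_plate: Round flat white ceramic plate, 120 mm across, 8 mm thick, fixed on the bench between tank and cradle. Origin: centre of its underside.
- mug: Bystander: white mug, 76 mm across, 90 mm tall, beyond the plate. Origin: centre of its underside.
- bowl: Bystander: low steel bowl, 90 mm across, 35 mm tall. Origin: centre of its underside.
- brush: Bystander: brush lying on the bench beyond the tank or cradle. Origin: under its middle.
Things that resemble listed ones, but are neither listed nor needed, are in the scene too. There is more than one size of the gauge_rod; the job needs the smaller. Of the things shaped like the cradle, the wooden one is meant.

How it is judged:
By the outcome, as a careful person would: the job done as asked, in the order asked, and still so for the second after the job is handed in, while the arm keeps its last pose, push and grip.
It also fails if it takes over 69 s, if anything falls off the work surface, if the arm or the gripper's body presses on something with over 40 N, if the wrist force passes 120 N, or if a joint passes its speed limit or range.

## Working session

There is one attempt and no reset: what is moved stays moved. The work goes in short steps, Python scripts to look and compute and a tool call to move; the robot and the scene stay as the last step left them, time stands still between calls to the robot, and variables do not carry over. Pictures are saved under pics/ and viewed, at most 10 in all, crops included, and the job is handed in when it is done.

Besides the shell and the picture viewer there is one more tool, called after ">>>" as name([rows], argument=value, ...), one row to a line, values as JSON. jog_arm: Moves the arm, as the interface text tells. Its arguments: {"type":"object","properties":{"delta_pos":{"type":"array"},"turn":{"type":"array"},"grip":{"type":"array"}},"required":["delta_pos","turn","grip"]}

```bash
mkdir -p pics; cat > h.py <<'E'
import numpy as np, cv2
from rig import *
def cam(c):
    h,w=c["color"].shape[:2]; f=h/2/np.tan(np.radians(c["fovy"])/2)
    return f,c["cx"],c["cy"],np.array(c["camera_from_world"])
def proj(c,p):
    f,cx,cy,T=cam(c); q=T@np.append(p,1); return np.array([cx+f*q[0]/-q[2],cy+f*-q[1]/-q[2]])
def ray(c,u,v):
    f,cx,cy,T=cam(c); R=T[:3,:3]; o=-R.T@T[:3,3]
    return o,R.T@np.array([(u-cx)/f,-(v-cy)/f,-1.])
def onz(c,u,v,z):
    o,d=ray(c,u,v); return (o+d*(z-o[2])/d[2]).round(4)
def save(c,n,box=None,s=1):
    i=c["color"]
    if box: i=i[box[1]:box[3],box[0]:box[2]]
    cv2.imwrite("pics/"+n+".png",cv2.resize(i,None,fx=s,fy=s,interpolation=cv2.INTER_CUBIC))
E
python3 - <<'E'
from h import *
import pickle
d={n:capture(n) for n in("scene","top")}
pickle.dump(d,open("c0.pkl","wb"))
for n in d: save(d[n],n+"0",s=1.42); print({k:v for k,v in d[n].items() if k!="color"})
s=read_state();print(s["position"],s["tcp_rot"],s["time_s"],s["opening"])
E
```

```text
{'fovy': 53.3561709033184, 'cx': 289.3308782153944, 'cy': 214.81836424358642, 'camera_from_world': array([[-0.84174586,  0.5395081 , -0.01987251,  0.37790289],
       [-0.31049347, -0.45366591,  0.83533289,  0.11931656],
       [ 0.44165338,  0.70930829,  0.54938515, -1.52380616],
       [ 0.        ,  0.        ,  0.        ,  1.        ]])}
{'fovy': 43.47948528636008, 'cx': 278.91213144184024, 'cy': 203.66940941918776, 'camera_from_world': array([[-0.00290778, -0.99997539, -0.00638446,  0.06658624],
       [ 0.99909065, -0.00317667,  0.04251798, -0.48474818],
       [-0.04253722, -0.00625502,  0.9990753 , -1.29555707],
       [ 0.        ,  0.        ,  0.        ,  1.        ]])}
[0.14208125 0.60796205 0.22165729] [[-9.73722753e-01  2.27735493e-01 -7.38673649e-04]
 [ 2.27736482e-01  9.73721131e-01 -1.80364587e-03]
 [ 3.08507959e-04 -1.92447396e-03 -9.99998101e-01]] 0.1 1.0013360999109164
```

View pics/scene0.png

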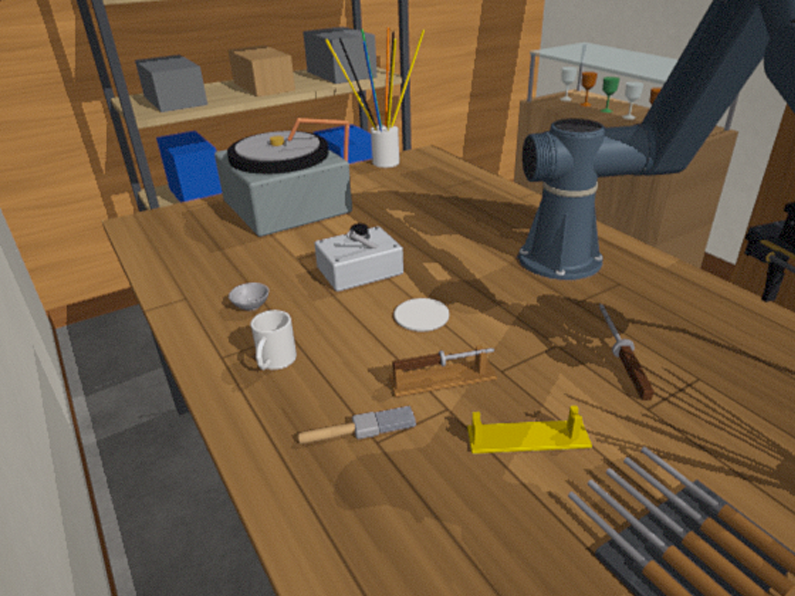

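View pics/top0.png

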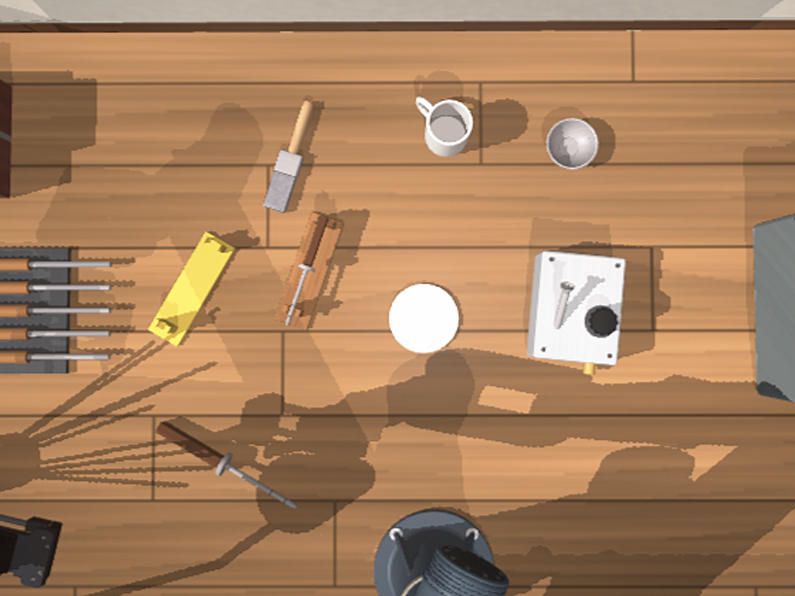

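Candidates: the rod in the wooden cradle at top-view (305,267), a larger loose rod at (228,465), and rack tools at left (60,310). For the cradle, there is wooden (310,270) and yellow (192,288). I choose the small rod in the wooden cradle and check it in a close crop.

```bash
python3 - <<'E'
from h import *
import pickle
d=pickle.load(open("c0.pkl","rb"));c=d["top"]["color"]
a=cv2.resize(c[140:240,185:255],None,fx=5.5,fy=5.5,interpolation=cv2.INTER_CUBIC)
b=cv2.resize(c[168:268,365:445],None,fx=5.0,fy=5.5,interpolation=cv2.INTER_CUBIC)
cv2.imwrite("pics/crop1.png",np.hstack([a,b]))
E
```

```text
(no output)
```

View pics/crop1.png

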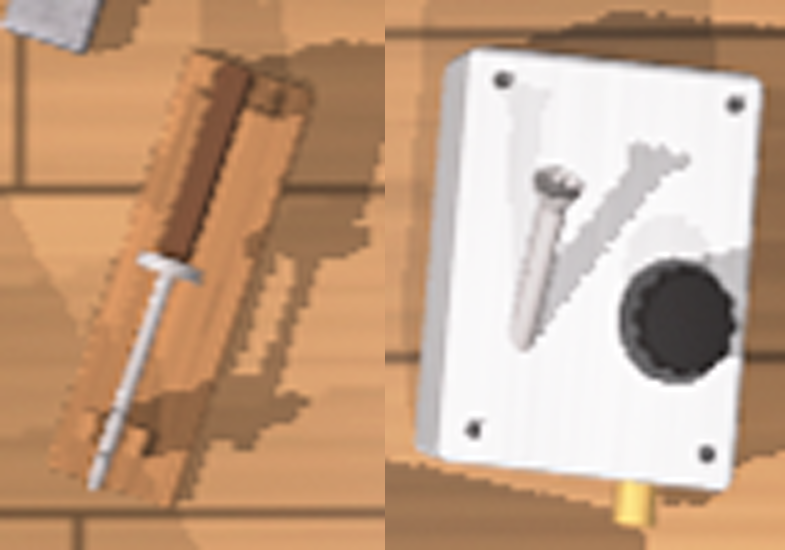

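```bash
python3 - <<'E'
from h import *
import pickle
d=pickle.load(open("c0.pkl","rb"));t=d["top"]
P=lambda n,u,v,z:print(n,onz(t,u,v,z))
P("tip",202.3,228.5,.05);P("collar",215.9,188.5,.05);P("gend",228.6,153.1,.055)
P("mouth",400,201.3,.125);P("tubebase",392.4,229.5,.075);P("cap",423.6,226.2,.103)
for u,v in((384,177.1),(376,250.2),(434.4,256.7),(440.4,182.2)):P("corner",u,v,.075)
P("plate",424/1.42,318/1.42,.008);P("mug",450/1.42,125/1.42,.09);P("bowl",572/1.42,143/1.42,.035)
E
```

```text
tip [0.4241 0.2491 0.05  ]
collar [0.5203 0.2166 0.05  ]
gend [0.6053 0.1856 0.055 ]
mouth [ 0.4846 -0.2092  0.125 ]
tubebase [ 0.4206 -0.2017  0.075 ]
cap [ 0.4282 -0.2675  0.103 ]
corner [ 0.5442 -0.1834  0.075 ]
corner [ 0.3722 -0.1627  0.075 ]
corner [ 0.3567 -0.2992  0.075 ]
corner [ 0.5316 -0.3161  0.075 ]
plate [0.4346 0.0165 0.008 ]
mug [ 0.7533 -0.0254  0.09  ]
bowl [ 0.7355 -0.2394  0.035 ]
```

>>> jog_arm([
  [31, -26, 0],
  [31, -26, 0],
  [31, -26, 0],
  [31, -26, 0],
  [31, -26, 0],
  [31, -26, 0],
  [31, -26, 0],
  [28.6, -87.6, 0],
  [28.6, -87.6, 0],
  [28.6, -87.6, 0],
  [28.6, -87.6, 0],
  [28.6, -87.6, 0],
], turn=[0, 0, 0, 0, 0, 0, 0, 0, 0, 0, 0, 0], grip=[1, 1, 1, 1, 1, 1, 1, 1, 1, 1, 1, 1])

```text
time_s: 1.6
position: [0.4398, 0.0345, 0.2225]
tcp_rot: [[-0.974, 0.227, 0.0], [0.227, 0.974, -0.0], [-0.0, 0.0, -1.0]]
force: [2.2, -0.6, -0.5]
opening: 0.004
grasp_force: 0.0
```

>>> jog_arm([
  [-1.2, -30.2, 0],
  [-1.2, -30.2, 0],
  [-1.2, -30.2, 0],
  [-1.2, -30.2, 0],
  [-1.2, -30.2, 0],
  [-1.2, -30.2, -3],
  [-1.2, -30.2, -6],
  [-1.2, -30.2, -6],
], turn=[0, 0, 0, 0, 0, 0, 0, 0], grip=[1, 1, 1, 1, 1, 1, 1, 1])

```text
time_s: 2.6
position: [0.4265, -0.2644, 0.1605]
tcp_rot: [[-0.974, 0.228, -0.004], [0.228, 0.974, 0.004], [0.005, 0.003, -1.0]]
force: [-0.9, 1.1, 0.7]
opening: 0.008
grasp_force: 0.0
```

```bash
python3 - <<'E'
from h import *
import pickle
d={n:capture(n) for n in("scene","top","wrist")};pickle.dump(d,open("c1.pkl","wb"))
s=read_state();print(s["position"],s["force"])
for n in d: print(n,proj(d[n],s["position"]))
a=d["wrist"]["color"];b=d["scene"]["color"][140:210,215:290]
cv2.imwrite("pics/w1.png",np.hstack([cv2.resize(a,(480,360)),cv2.resize(b,(320,360),interpolation=cv2.INTER_CUBIC)]))
E
```

```text
[ 0.42874885 -0.26602565  0.1634009 ] [-0.18038664 -0.37061749 -0.47792024]
scene [251.49457768 143.85645168]
top [430.32756348 225.94594757]
wrist [271.9472047  262.60016832]
```

View pics/w1.png

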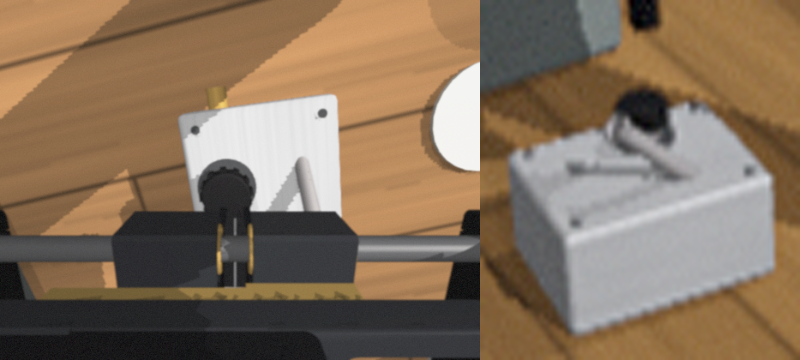

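>>> jog_arm([
  [0, 0, -3],
  [0, 0, -4.6],
  [0, 0, -5.2],
  [0, 0, -5.5],
  [0, 0, -5.8],
  [0, 0, -6.1],
  [0, 0, -6.3],
  [0, 0, -6.5],
  [0, 0, -6.6],
  [0, 0, -6.7],
  [0, 0, -6.7],
  [0, 0, -6.7],
], turn=[0, 0, 0, 0, 0, 0, 0, 0, 0, 0, 0, 0], grip=[1, 1, 1, 1, 1, 1, 1, 1, 1, 1, 1, 1])

```text
time_s: 4.25
position: [0.4287, -0.2662, 0.0967]
tcp_rot: [[-0.974, 0.228, 0.002], [0.228, 0.974, -0.001], [-0.002, -0.001, -1.0]]
force: [-1.1, 0.8, 5.8]
opening: 0.004
grasp_force: 3.3
```

>>> jog_arm([
  [0, 0, -0.1],
  [0, 0, -0.2],
  [0, 0, -0.3],
  [0, 0, -0.3],
  [0, 0, -0.3],
], turn=[0, 0, 0, 0, 0], grip=[1, 1, 1, 1, 1])

```text
time_s: 4.88
position: [0.4288, -0.2661, 0.0952]
tcp_rot: [[-0.974, 0.228, 0.002], [0.228, 0.974, -0.002], [-0.002, -0.001, -1.0]]
force: [-2.6, 2.8, 17.6]
opening: 0.01
grasp_force: 9.4
```

>>> jog_arm([
  [0, 0, -0.1],
  [0, 0, -0.2],
  [0, 0, -0.2],
  [0, 0, -0.2],
], turn=[0, 0, 0, 0], grip=[1, 1, 1, 1])

```text
time_s: 5.38
position: [0.4288, -0.2661, 0.0951]
tcp_rot: [[-0.974, 0.227, 0.003], [0.227, 0.974, -0.003], [-0.003, -0.002, -1.0]]
force: [-5.5, 4.9, 33.3]
opening: 0.005
grasp_force: 16.8
```

>>> jog_arm([
  [0, 0, 5],
  [0, 0, 10],
  [0, 0, 13],
  [14.8, 46.3, 13],
  [14.8, 46.3, 13],
  [14.8, 46.3, 13],
  [14.8, 46.3, 13],
  [14.8, 46.3, 13],
  [14.8, 46.3, 13],
  [14.8, 46.3, 13],
  [14.8, 46.3, 13],
  [14.8, 46.3, 13],
], turn=[0, 0, 0, -5.8, -5.8, -5.8, -5.8, -5.8, -5.8, -5.8, -5.8, -5.8], grip=[1, 1, 1, 0.4, 0.4, 0.4, 0.4, 0.4, 0.4, 0.4, 0.4, 0.4])

```text
time_s: 6.88
position: [0.5767, 0.2007, 0.2206]
tcp_rot: [[-0.947, 0.32, 0.002], [0.32, 0.947, 0.001], [-0.001, 0.001, -1.0]]
force: [-0.5, -1.6, -0.0]
opening: 0.597
grasp_force: 0.0
```

```bash
python3 - <<'E'
from h import *
import pickle
d={n:capture(n) for n in("scene","top","wrist")};pickle.dump(d,open("c2.pkl","wb"))
s=read_state();print(s["position"],s["force"],s["opening"])
w=d["wrist"]
for k in(-151,-51,0,45):print(k,proj(w,[.5655+.9455*k/1e3,.2004-.3256*k/1e3,.05]))
print("tcp",proj(w,s["position"]))
a=w["color"];b=d["scene"]["color"][140:210,215:290]
cv2.imwrite("pics/w2.png",np.hstack([a,cv2.resize(b,(240,420),interpolation=cv2.INTER_CUBIC)]))
E
```

```text
[0.57553821 0.19654465 0.22036343] [-0.47360073 -0.54174791 -0.79069676] 0.6010595937873895
-151 [272.8530875   16.79966231]
-51 [272.77614335 131.44876102]
0 [272.74150724 183.0575949 ]
45 [272.7131492  225.31193084]
tcp [270.81227321 261.79583541]
```

View pics/w2.png

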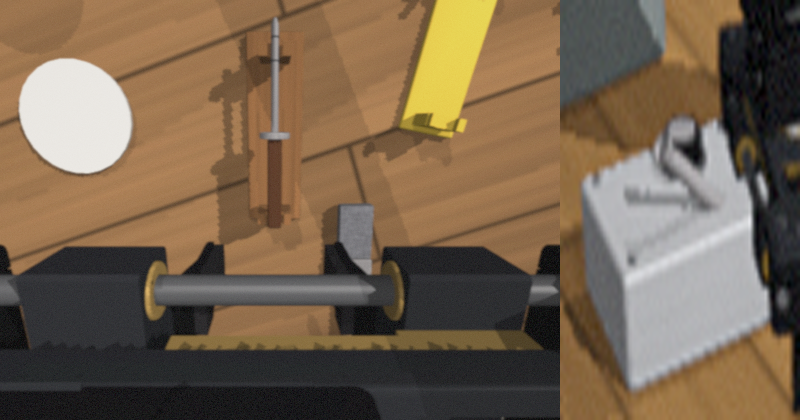

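>>> jog_arm([
  [0.1, 0.15, -6],
  [0.1, 0.15, -12],
  [0.1, 0.15, -16],
  [0.1, 0.15, -18],
  [0.1, 0.15, -18.9],
  [0.1, 0.15, -18.9],
  [0.1, 0.15, -18.9],
  [0.1, 0.15, -18.9],
  [0.1, 0.15, -18.9],
  [0.1, 0.15, -18.9],
  [0.1, 0.15, -18.9],
], turn=[0, 0, 0, 0, 0, 0, 0, 0, 0, 0, 0], grip=[0.4, 0.4, 0.4, 0.4, 0.4, 0.4, 1, 1, 1, 1, 1])

```text
time_s: 8.4
position: [0.5772, 0.1988, 0.0317]
tcp_rot: [[-0.946, 0.325, 0.0], [0.325, 0.946, -0.0], [-0.0, -0.0, -1.0]]
force: [0.0, -0.2, 1.1]
opening: 0.154
grasp_force: 30.0
```

>>> jog_arm([
  [0, 0, 3],
  [0, 0, 8],
  [0, 0, 14],
  [10.9, -43, 14],
  [10.9, -43, 14],
  [10.9, -43, 14],
  [10.9, -43, 14],
  [10.9, -43, 14],
  [10.9, -43, 14],
  [10.9, -43, 12],
  [10.9, -43, 10],
  [10.9, -43, 10],
], turn=[0, 0, 0, 12.6, 12.6, 12.6, 12.6, 12.6, 12.6, 12.6, 12.6, 12.6], grip=[1, 1, 1, 1, 1, 1, 1, 1, 1, 1, 1, 1])

```text
time_s: 9.9
position: [0.6837, -0.2308, 0.1279]
tcp_rot: [[-0.994, 0.113, -0.007], [0.113, 0.994, 0.004], [0.007, 0.003, -1.0]]
force: [-0.6, 1.3, -1.0]
opening: 0.158
grasp_force: 30.0
```

```bash
python3 - <<'E'
from h import *
import pickle
d={n:capture(n) for n in("scene","top","wrist")};pickle.dump(d,open("c3.pkl","wb"))
s=read_state();p=s["position"];print(p,s["force"],s["opening"],s["tcp_rot"].round(3).tolist())
g=p+[0,0,.019];x=-s["tcp_rot"][:,0]
for n in d:
  w=d[n]
  print(n,"tip pred",proj(w,g-x*.163),"collar",proj(w,g-x*.0625),"mouth",proj(w,[.4846,-.2092,.125]))
w=d["wrist"]["color"][:230,170:400]; b=d["scene"]["color"]
u,v=proj(d["scene"],[.4846,-.2092,.125]).astype(int)
b=b[v-35:v+35,u-35:u+35]
cv2.imwrite("pics/w3.png",np.hstack([cv2.resize(w,(460,460),interpolation=cv2.INTER_CUBIC),cv2.resize(b,(336,460),interpolation=cv2.INTER_CUBIC)]))
print(u,v)
E
```

```text
[ 0.68607385 -0.22915837  0.13184776] [-0.07779518 -0.00272394 -1.80057535] 0.15761544686529178 [[-0.994, 0.109, -0.0], [0.109, 0.994, 0.001], [0.001, 0.001, -1.0]]
scene tip pred [233.91356454 159.91287761] collar [203.96082093 166.64821596] mouth [245.61015365 164.23418021]
top tip pred [403.35962079 182.92761354] collar [407.71472867 138.0605579 ] mouth [399.98651627 201.28377808]
wrist tip pred [ 271.54840292 -153.66011883] collar [272.27501659 144.58512063] mouth [ 265.99354226 -227.58781409]
245 164
```

View pics/w3.png

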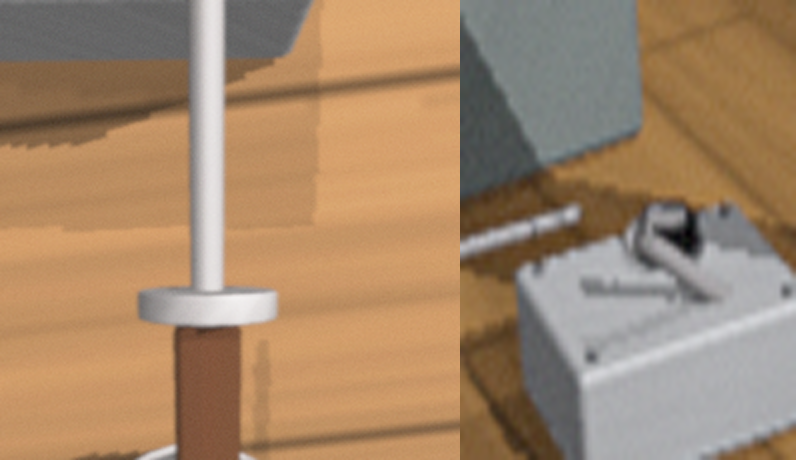

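```bash
python3 - <<'E'
from h import *
import pickle
d=pickle.load(open("c3.pkl","rb"))
def cr(n,x,y,w=40,h=60):
  i=cv2.resize(d[n]["color"][y:y+h,x:x+w],None,fx=10,fy=10,interpolation=cv2.INTER_LANCZOS4)
  for k in range(0,w,10):cv2.putText(i,str(x+k),(k*10,10),0,.35,(0,0,255));cv2.line(i,(k*10,0),(k*10,5),(0,0,255))
  for k in range(0,h,10):cv2.putText(i,str(y+k),(0,k*10+4),0,.35,(0,0,255))
  return i
cv2.imwrite("pics/z3.png",np.hstack([cr("scene",225,145),cr("top",385,175)]))
a=[np.cos(np.radians(40))*.9938,-np.cos(np.radians(40))*.1115,np.sin(np.radians(40))]
M=np.array([.4846,-.2092,.125]);v=np.array([.1115,.9938,0]);w=np.cross(a,v)
for n in("scene","top"):
  for r in(.012,):
    print(n,[proj(d[n],M+r*(np.cos(t)*v+np.sin(t)*w)).round(1).tolist() for t in np.arange(0,6.2,np.pi/2)], proj(d[n],M-np.array(a)*.07))
E
```

```text
scene [[246.9, 165.7], [247.6, 161.2], [244.3, 162.8], [243.7, 167.2]] [261.23171599 172.7121617 ]
top [[394.7, 200.7], [400.6, 204.5], [405.3, 201.9], [399.4, 198.1]] [393.42482663 224.93838763]
```

View pics/z3.png

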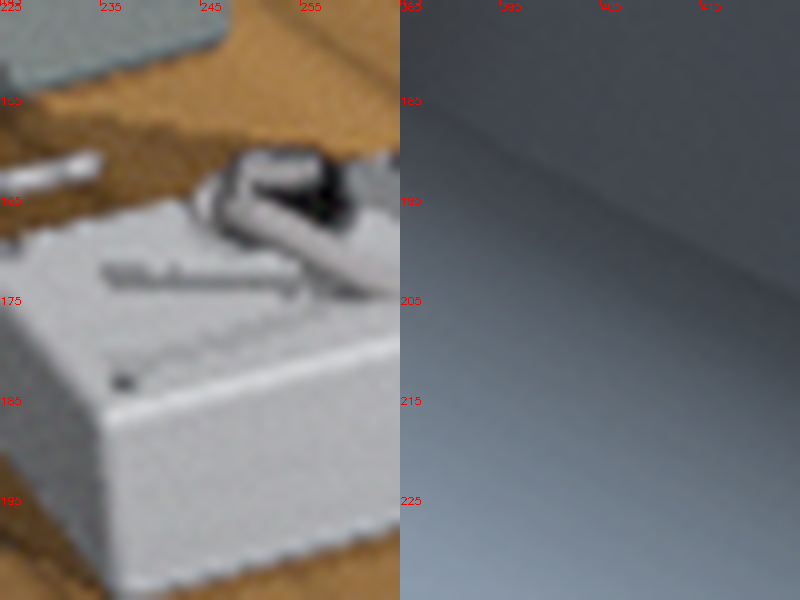

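>>> jog_arm([
  [0, -0.2, -1.2],
  [0, -0.2, -2.4],
  [0, -0.2, -2.4],
  [-1.5, -0.03, -2.4],
  [-3, 0.13, -2.4],
  [-3.5, 0.19, -2.4],
  [-4, 0.25, -2.4],
  [-4.4, 0.29, -2.4],
  [-4.4, 0.29, -2.4],
  [-4.4, 0.29, -2.4],
], turn=[0, 0, 0, 0, 0, 0, 0, 0, 0, 0], grip=[1, 1, 1, 1, 1, 1, 1, 1, 1, 1])

```text
time_s: 11.3
position: [0.6425, -0.2284, 0.1076]
tcp_rot: [[-0.994, 0.111, 0.001], [0.111, 0.994, -0.0], [-0.001, -0.0, -1.0]]
force: [0.3, 0.6, -1.4]
opening: 0.156
grasp_force: 30.0
```

>>> jog_arm([
  [-0.3, 0.03, 0],
  [-0.6, 0.06, 0],
  [-0.8, 0.09, 0],
  [-1, 0.11, 0],
  [-1, 0.11, 0],
], turn=[0, 0, 0, 0, 0], grip=[1, 1, 1, 1, 1])

```text
time_s: 11.92
position: [0.6368, -0.2285, 0.1094]
tcp_rot: [[-0.994, 0.112, 0.011], [0.112, 0.994, -0.004], [-0.012, -0.002, -1.0]]
force: [8.0, 0.3, -1.0]
opening: 0.161
grasp_force: 30.0
```

```bash
python3 - <<'E'
from h import *
d=capture("scene");s=read_state();p=s["position"];print(p,s["force"],s["moment"])
g=p+[0,0,.0183];x=-s["tcp_rot"][:,0];print(proj(d,g-x*.163),proj(d,g-x*.0625))
save(d,"s4",(195,145,275,205),9.9)
E
```

```text
[ 0.63686115 -0.22849399  0.1093745 ] [ 8.50851479 -0.58046099 -0.14922132] [-0.03452096 -1.38884241 -0.07242542]
[248.03081944 163.15914123] [219.1523435  169.43571489]
```

View pics/s4.png

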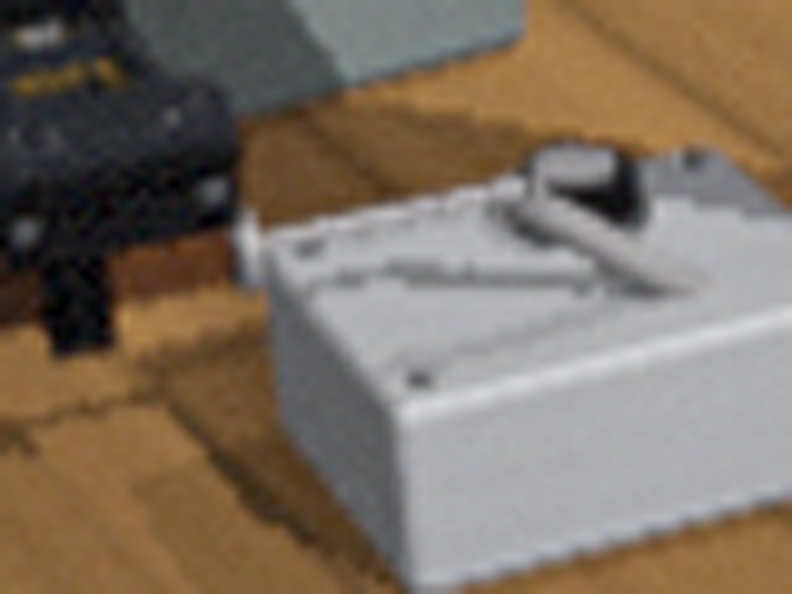

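>>> jog_arm([
  [-0.1, 0.01, 0.7],
  [-0.2, 0.02, 1.4],
  [-0.3, 0.03, 2.1],
  [-0.5, 0.05, 2.8],
  [-0.5, 0.05, 2.8],
], turn=[0, 0, 0, 0, 0], grip=[1, 1, 1, 1, 1])

```text
time_s: 12.6
position: [0.6327, -0.2284, 0.1384]
tcp_rot: [[-0.994, 0.112, 0.014], [0.112, 0.994, -0.005], [-0.014, -0.003, -1.0]]
force: [8.9, -1.0, -0.4]
opening: 0.158
grasp_force: 30.0
```

```bash
python3 - <<'E'
from h import *
d=capture("scene");s=read_state();p=s["position"];print(p,s["force"],s["moment"])
g=p+[0,0,.0183];x=-s["tcp_rot"][:,0];u=np.array([x[0],x[1],0])
for t in(0,10):
  a=np.radians(t);q=-u*np.cos(a)-[0,0,np.sin(a)];print(t,g+q*.163,proj(d,g+q*.163),proj(d,g+q*.0625),proj(d,g-q*.033))
save(d,"s5",(190,125,270,185),9.9)
E
```

```text
[ 0.63276339 -0.22839541  0.13814567] [ 8.96136296 -0.86889225  0.46037448] [-0.09214959 -1.67733907  0.00521871]
0 [ 0.470803   -0.21016394  0.15644567] [248.4500527  154.45720712] [219.3022156  160.89583309] [190.11305025 167.34358829]
10 [ 0.47326354 -0.21044092  0.12814102] [248.38284048 162.37399617] [219.39708271 164.00625145] [189.99495766 165.66195335]
```

View pics/s5.png

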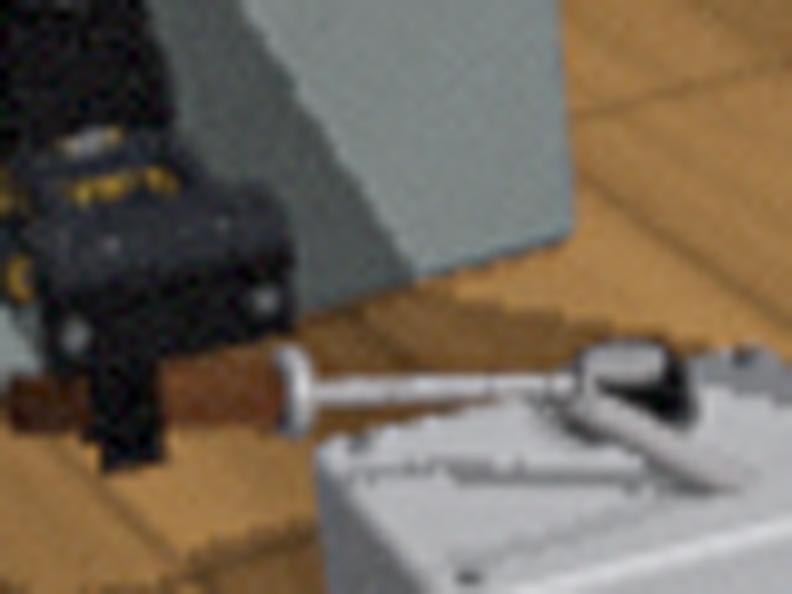

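>>> jog_arm([
  [-0.2, 0.02, 0.7],
  [-0.4, 0.04, 1.4],
  [-0.6, 0.07, 2.1],
  [-0.9, 0.1, 2.8],
  [-1.3, 0.14, 3.6],
  [-1.3, 0.14, 3.6],
], turn=[0, 0, 0, 0, 0, 0], grip=[1, 1, 1, 1, 1, 1])

```text
time_s: 13.4
position: [0.6189, -0.2266, 0.1745]
tcp_rot: [[-0.994, 0.112, 0.012], [0.112, 0.994, -0.004], [-0.013, -0.003, -1.0]]
force: [6.6, 0.2, 0.2]
opening: 0.159
grasp_force: 30.0
```

>>> jog_arm([
  [-0.3, 0.03, 0.6],
  [-0.6, 0.07, 1.2],
  [-1, 0.11, 1.8],
  [-1.4, 0.16, 2.4],
  [-1.7, 0.19, 2.5],
  [-2.1, 0.23, 2.2],
  [-2.5, 0.28, 1.9],
  [-2.5, 0.28, 1.9],
], turn=[0, 0, 0, 0, 0, 0, 0, 0], grip=[1, 1, 1, 1, 1, 1, 1, 1])

```text
time_s: 14.4
position: [0.5875, -0.2218, 0.1893]
tcp_rot: [[-0.994, 0.111, -0.004], [0.111, 0.994, 0.002], [0.004, 0.001, -1.0]]
force: [0.3, 1.5, -2.9]
opening: 0.155
grasp_force: 30.0
```

```bash
python3 - <<'E'
from h import *
d=capture("scene");s=read_state();p=s["position"];print(p,s["force"],s["moment"])
save(d,"s6",(190,115,270,175),9.9)
E
```

```text
[ 0.5874506  -0.22186475  0.18925961] [ 0.43919396  1.2386361  -2.83539183] [ 0.1772009  -0.40545437 -0.11125259]
```

View pics/s6.png

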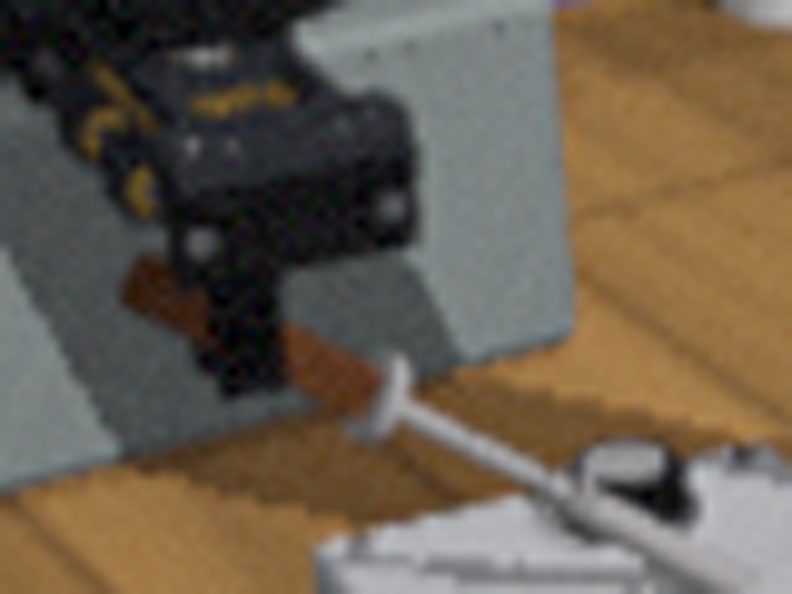

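>>> jog_arm([
  [-0.8, 0.1, -0.65],
  [-1.6, 0.2, -1.3],
  [-2.4, 0.3, -1.95],
  [-3.2, 0.4, -2.6],
  [-4, 0.49, -3.2],
  [-4.6, 0.56, -3.7],
  [-5, 0.6, -4.05],
  [-5, 0.6, -4.05],
], turn=[0, 0, 0, 0, 0, 0, 0, 0], grip=[1, 1, 1, 1, 1, 1, 1, 1])

```text
time_s: 15.45
position: [0.5381, -0.2163, 0.1495]
tcp_rot: [[-0.994, 0.111, -0.002], [0.111, 0.994, 0.001], [0.002, 0.0, -1.0]]
force: [0.0, 0.4, -4.4]
opening: 0.156
grasp_force: 30.0
```

>>> jog_arm([
  [-0.2, 0.02, -0.2],
  [-0.4, 0.04, -0.38],
  [-0.55, 0.06, -0.52],
  [-0.7, 0.08, -0.65],
  [-0.85, 0.09, -0.75],
  [-0.85, 0.09, -0.75],
], turn=[0, 0, 0, 0, 0, 0], grip=[1, 1, 1, 1, 1, 1])

```text
time_s: 16.2
position: [0.5313, -0.2157, 0.143]
tcp_rot: [[-0.994, 0.111, 0.002], [0.111, 0.994, -0.0], [-0.002, -0.0, -1.0]]
force: [2.4, 0.8, 0.9]
opening: 0.157
grasp_force: 30.0
```

```bash
python3 - <<'E'
from h import *
d=capture("scene");s=read_state();p=s["position"];print(p,s["force"],s["moment"])
save(d,"s7",(200,125,280,185),9.9)
E
```

```text
[ 0.53134166 -0.21574236  0.14303187] [1.98814429 0.62897679 2.2137587 ] [ 0.15705834 -0.52669815 -0.01281732]
```

View pics/s7.png

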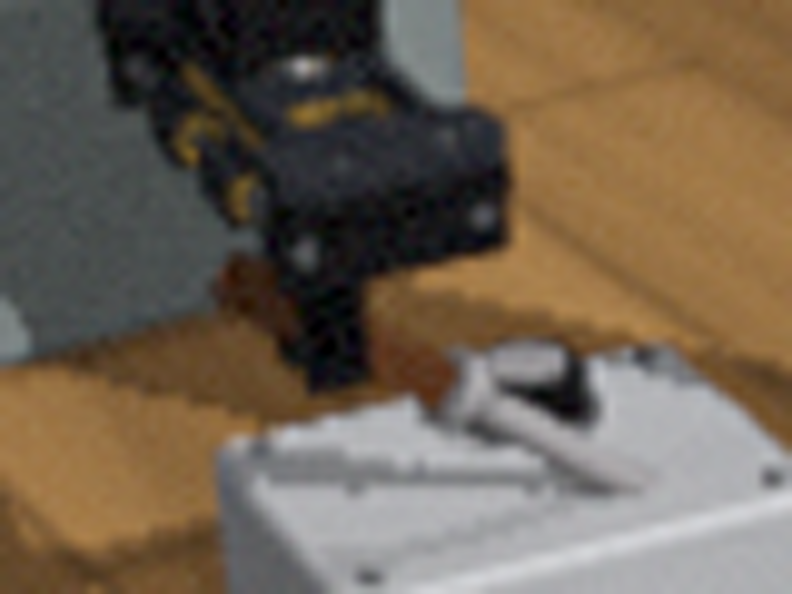

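>>> jog_arm([
  [-0.15, 0.02, -0.12],
  [-0.3, 0.03, -0.25],
  [-0.3, 0.03, -0.25],
  [-0.3, 0.03, -0.25],
], turn=[0, 0, 0, 0], grip=[1, 1, 1, 1])

```text
time_s: 16.75
position: [0.5314, -0.216, 0.1427]
tcp_rot: [[-0.994, 0.112, 0.009], [0.112, 0.994, -0.002], [-0.009, -0.002, -1.0]]
force: [7.4, 2.9, 10.1]
opening: 0.155
grasp_force: 30.0
```

>>> jog_arm([
  [0.4, -0.04, 0.3],
  [1.3, -0.14, 1.05],
  [2.2, -0.24, 1.8],
  [3.1, -0.34, 2.55],
  [4, -0.44, 3.3],
  [4.9, -0.54, 4.05],
  [5.8, -0.64, 4.75],
  [6.7, -0.75, 5.5],
  [7.6, -0.85, 6.2],
  [8.5, -0.95, 6.95],
  [9.3, -1.05, 7.6],
  [9.3, -1.05, 7.6],
], turn=[0, 0, 0, 0, 0, 0, 0, 0, 0, 0, 0, 0], grip=[1, 1, 1, 1, 1, 1, 1, 1, 1, 1, 1, 1])

```text
time_s: 18.25
position: [0.6216, -0.2261, 0.2168]
tcp_rot: [[-0.994, 0.111, 0.002], [0.111, 0.994, -0.001], [-0.002, -0.001, -1.0]]
force: [-0.1, -0.2, -1.2]
opening: 0.152
grasp_force: 30.0
```

```bash
python3 - <<'E'
from h import *
s=read_state();print(s["position"],s["force"],s["opening"])
E
```

```text
[ 0.62162531 -0.22614589  0.21675666] [-0.1440023  -0.20244846 -1.16939012] 0.15247369865355903
```

>>> jog_arm([
  [2, -0.2, 2],
  [2, -0.2, 5],
  [2, -0.2, 5],
  [-7.9, 43.7, 5],
  [-7.9, 43.7, 5],
  [-7.9, 43.7, 5],
  [-7.9, 43.7, 5],
  [-7.9, 43.7, 5],
  [-7.9, 43.7, 5],
  [-7.9, 43.7, 5],
  [-7.9, 43.7, 5],
  [-7.9, 43.7, 5],
], turn=[0, 0, 0, -12.6, -12.6, -12.6, -12.6, -12.6, -12.6, -12.6, -12.6, -12.6], grip=[1, 1, 1, 1, 1, 1, 1, 1, 1, 1, 1, 1])

```text
time_s: 19.75
position: [0.5406, 0.2114, 0.2649]
tcp_rot: [[-0.946, 0.323, -0.002], [0.323, 0.946, -0.001], [0.002, -0.002, -1.0]]
force: [-0.2, -0.9, -0.7]
opening: 0.153
grasp_force: 30.0
```

```bash
python3 - <<'E'
from h import *
s=read_state();print(s["position"],s["force"],s["opening"],s["tcp_rot"][:,0])
w=capture("wrist");p=s["position"];g=p+[0,0,.0183];x=-s["tcp_rot"][:,0]
for t in(36,40):
  a=np.radians(t);q=-x*np.cos(a)-[0,0,np.sin(a)];print(t,[proj(w,g+q*k).round(1).tolist() for k in(.0625,.12,.163)])
# bright steel tip column near predicted rows, and notch line
print([onz(w,u,v,.05) for u,v in((272,30),)])
import pickle;pickle.dump(w,open("w8.pkl","wb"))
E
```

```text
[0.54057041 0.21143972 0.26492841] [-0.17948378 -0.93637751 -0.67127417] 0.15271045491875204 [-0.94636404  0.32309866  0.00153978]
36 [[272.4, 161.3], [272.6, 77.4], [272.7, 25.0]]
40 [[272.4, 165.4], [272.6, 87.5], [272.8, 40.1]]
[array([0.3871, 0.2625, 0.05  ])]
```

>>> jog_arm([
  [0, 0, -5],
  [0, 0, -10],
  [0, 0, -13.5],
  [0, 0, -14.5],
  [0, 0, -15.5],
  [0, 0, -16.2],
  [0, 0, -16.9],
  [0, 0, -17.6],
  [0, 0, -18.3],
  [0, 0, -19],
  [0, 0, -19],
], turn=[0, 0, 0, 0, 0, 0, 0, 0, 0, 0, 0], grip=[1, 1, 1, 1, 1, 1, 1, 1, 1, 1, 1])

```text
time_s: 21.18
position: [0.5411, 0.2113, 0.0753]
tcp_rot: [[-0.946, 0.325, -0.001], [0.325, 0.946, 0.0], [0.001, -0.0, -1.0]]
force: [-1.2, 1.1, 0.6]
opening: 0.156
grasp_force: 30.0
```

```bash
python3 - <<'E'
from h import *
s=read_state();print(s["position"],s["force"],s["moment"],s["opening"],s["tcp_rot"][:,0])
E
```

```text
[0.54111847 0.21128943 0.07529038] [-1.20619395  1.13841157  0.56839637] [ 0.15186563  0.19036972 -0.06475024] 0.15632343169994187 [-0.94562764  0.32524811  0.00142274]
```

>>> jog_arm([
  [0, 0, -0.7],
  [0, 0, -1.4],
  [0, 0, -2.1],
  [0, 0, -2.8],
  [0, 0, -3.4],
  [0, 0, -3.9],
  [0, 0, -4.3],
  [0, 0, -4.3],
], turn=[0, 0, 0, 0, 0, 0, 0, 0], grip=[1, 1, 1, 1, 1, 1, 1, 1])

```text
time_s: 22.18
position: [0.5416, 0.2112, 0.0327]
tcp_rot: [[-0.946, 0.325, -0.0], [0.325, 0.946, -0.0], [0.0, -0.0, -1.0]]
force: [1.9, -0.3, 1.6]
opening: 0.154
grasp_force: 30.0
```

```bash
python3 - <<'E'
from h import *
s=read_state();print(s["position"],s["force"],s["moment"],s["opening"])
w=capture("wrist");t=capture("top");p=s["position"];g=p+[0,0,.0183];x=-s["tcp_rot"][:,0]
for a in(0,5,10):
  r=np.radians(a);q=-x*np.cos(r)-[0,0,np.sin(r)];print(a,[proj(w,g+q*k).round(1).tolist() for k in(.0625,.12,.163)])
b=w["color"].astype(int)
# steel: bright, low saturation; list extent per row near column 272
for v in range(0,200,8):
  row=b[v,240:310];m=(row.min(1)>140)&(np.ptp(row,axis=1)<25);i=np.flatnonzero(m);print(v,(i.min()+240,i.max()+240) if len(i) else None,end="; ")
import pickle;pickle.dump(w,open("w9.pkl","wb"))
E
```

```text
[0.54163666 0.21116374 0.03274184] [ 1.94221781 -0.30684567  1.5801785 ] [ 0.01963959 -0.07842789 -0.02577357] 0.15412277665030216
0 [[272.0, 143.5], [271.7, -10.3], [271.4, -151.7]]
5 [[272.0, 143.2], [271.8, 0.6], [271.6, -120.8]]
10 [[272.1, 144.0], [272.0, 12.3], [271.9, -92.5]]
0 (np.int64(270), np.int64(282)); 8 (np.int64(270), np.int64(282)); 16 (np.int64(270), np.int64(282)); 24 (np.int64(270), np.int64(281)); 32 (np.int64(270), np.int64(282)); 40 (np.int64(270), np.int64(281)); 48 (np.int64(270), np.int64(279)); 56 (np.int64(270), np.int64(280)); 64 (np.int64(270), np.int64(281)); 72 (np.int64(270), np.int64(281)); 80 (np.int64(270), np.int64(282)); 88 (np.int64(270), np.int64(282)); 96 (np.int64(270), np.int64(281)); 104 (np.int64(269), np.int64(281)); 112 (np.int64(269), np.int64(281)); 120 (np.int64(270), np.int64(281)); 128 (np.int64(269), np.int64(281)); 136 (np.int64(269), np.int64(281)); 144 (np.int64(269), np.int64(281)); 152 (np.int64(269), np.int64(281)); 160 (np.int64(247), np.int64(307)); 168 (np.int64(247), np.int64(307)); 176 None; 184 None; 192 None;
```

```bash
python3 - <<'E'
from h import *
import pickle
ws=[pickle.load(open("c3.pkl","rb"))["wrist"],pickle.load(open("w8.pkl","rb")),pickle.load(open("w9.pkl","rb"))]
for w in ws:
  b=w["color"].astype(int); 
  for v in (2,40,80,120,136,140,144,148,152,156,160,164,168,172,176):
    row=b[v,225:325];m=(row.min(1)>100)&(np.ptp(row,axis=1)<30);i=np.flatnonzero(m);print(v,(int(i.min()+225),int(i.max()+225)) if len(i) else None,end="; ")
  print()
E
```

```text
2 (225, 324); 40 (265, 282); 80 (265, 281); 120 (266, 281); 136 (266, 280); 140 (266, 280); 144 (248, 300); 148 (240, 307); 152 (240, 307); 156 (240, 307); 160 (245, 302); 164 None; 168 None; 172 None; 176 None; 
2 None; 40 (272, 276); 80 (270, 279); 120 (270, 279); 136 (270, 279); 140 (269, 279); 144 (270, 279); 148 (269, 279); 152 (270, 279); 156 (268, 280); 160 (257, 291); 164 (251, 297); 168 (249, 300); 172 (248, 300); 176 (299, 300); 
2 (266, 282); 40 (267, 281); 80 (267, 282); 120 (267, 281); 136 (267, 281); 140 (267, 281); 144 (267, 281); 148 (267, 281); 152 (267, 281); 156 (242, 306); 160 (241, 307); 164 (241, 307); 168 (241, 307); 172 (255, 294); 176 None;
```

>>> jog_arm([
  [0, 0, -0.15],
  [0, 0, -0.15],
  [0, 0, 3],
  [0, 0, 7],
  [4.3, -24.6, 7],
  [4.3, -24.6, 7],
  [4.3, -24.6, 7],
  [4.3, -24.6, 7],
  [4.3, -24.6, 5],
  [4.3, -24.6, 4.9],
  [4.3, -24.6, 4.9],
  [4.3, -24.6, 4.9],
], turn=[0, 0, 0, 0, 0, 0, 0, 0, 0, 0, 0, 0], grip=[1, 1, 1, 1, 1, 1, 1, 1, 1, 1, 1, 1])

```text
time_s: 23.78
position: [0.5847, -0.0337, 0.0825]
tcp_rot: [[-0.946, 0.323, 0.001], [0.323, 0.946, -0.0], [-0.001, 0.0, -1.0]]
force: [0.5, 0.4, -0.9]
opening: 0.16
grasp_force: 30.0
```

```bash
python3 - <<'E'
from h import *
import pickle
s=read_state();p=s["position"];print(p,s["force"],s["qvel"])
d={n:capture(n) for n in("scene","top","wrist")};pickle.dump(d,open("c10.pkl","wb"))
t=pickle.load(open("c0.pkl","rb"))["top"];b=t["color"].astype(int)
m=((b.min(2)>190)).astype(np.uint8)
n,_,st,ce=cv2.connectedComponentsWithStats(m)
for k in range(1,n):
  if st[k,4]>800:print("blob",st[k],ce[k],onz(t,*ce[k],.008))
g=p+[0,0,.0183];x=-s["tcp_rot"][:,0]
for a in(-4,0,4,8):
  r=np.radians(a);q=-x*np.cos(r)-[0,0,np.sin(r)]
  print(a,(g+q*.158).round(4),{n:[proj(d[n],g+q*k).round(1).tolist() for k in(.057,.11,.158)] for n in("scene","top")})
# frame difference against first pictures to find the rod in scene and top
d0=pickle.load(open("c0.pkl","rb"))
for n in("scene","top"):
  tip=proj(d[n],g-x*.158).astype(int);c=d[n]["color"];u,v=tip
  print(n);print(c[v-8:v+9,u-14:u+12].min(2))
E
```

```text
[ 0.58474557 -0.03372833  0.08254643] [ 0.4578457   0.36330597 -0.9119485 ] [ 0.0073453  -0.12402041 -0.24933434 -0.07777026 -0.15872206 -0.04345887]
blob [ 372  177   68   80 3802] [405.28274592 215.64965807] [ 0.4543 -0.248   0.008 ]
blob [ 274  200   49   48 1858] [297.89827772 223.72927879] [0.4351 0.0182 0.008 ]
-4 [0.4356 0.0172 0.1118] {'scene': [[262.6, 198.4], [279.9, 194.8], [295.4, 191.7]], 'top': [[313.5, 181.9], [306.3, 203.5], [299.7, 223.3]]}
0 [0.4352 0.0173 0.1008] {'scene': [[262.8, 199.5], [280.1, 197.0], [295.6, 194.8]], 'top': [[313.4, 182.1], [306.1, 203.8], [299.5, 223.5]]}
4 [0.4356 0.0172 0.0897] {'scene': [[262.8, 200.6], [280.1, 199.2], [295.5, 198.0]], 'top': [[313.3, 182.2], [306.0, 203.8], [299.4, 223.4]]}
8 [0.4367 0.0169 0.0788] {'scene': [[262.7, 201.8], [279.9, 201.4], [295.2, 201.1]], 'top': [[313.3, 182.1], [305.9, 203.6], [299.4, 222.9]]}
scene
[[176 174 164  83  67  71  73  72  75  80  75  81  77  76  78  79  75  78
   75  74  73  73  73  76  76  76]
 [173 175 168  84  71  73  73  76  75  74  73  83  78  79  77  73  75  79
   76  75  74  69  69  
[... 2363 characters left out ...]
64 64 64 63 64 66 65 64 65
  65 65]
 [71 70 70 72 70 70 69 69 69 67 67 67 67 67 65 65 64 64 63 62 62 63 61 63
  64 65]
 [72 71 72 72 70 70 70 70 69 70 69 68 69 68 67 66 67 66 65 65 63 64 63 62
  63 62]
 [74 73 72 73 72 71 72 71 70 70 69 70 68 69 68 68 68 67 66 66 66 66 65 64
  64 63]
 [75 75 75 74 73 73 73 71 72 70 71 70 68 68 69 68 67 68 67 68 67 67 66 65
  65 65]
 [77 77 76 76 75 74 75 74 73 72 72 71 71 70 70 70 68 69 69 69 67 66 67 66
  67 66]
 [78 80 78 77 77 76 75 74 75 73 74 73 71 72 71 70 70 69 69 69 68 68 68 68
  68 66]
 [82 80 80 79 78 78 77 77 77 76 75 75 73 74 73 73 72 72 70 69 70 69 69 68
  67 67]
 [84 83 82 81 81 79 79 79 78 77 78 76 76 75 75 74 73 73 73 72 71 71 71 69
  68 69]]
```

>>> jog_arm([
  [0, 0, 0],
  [0, 0, 0],
  [0, 0, 0],
  [0, 0, 0],
  [0, 0, 0],
  [0, 0, 0],
  [0, 0, 0],
  [0, 0, 0],
], turn=[0, 0, 0, 0, 0, 0, 0, 0], grip=[1, 1, 1, 1, 1, 1, 1, 1])

```text
time_s: 24.92
position: [0.5846, -0.0348, 0.082]
tcp_rot: [[-0.946, 0.325, -0.0], [0.325, 0.946, -0.0], [0.0, -0.0, -1.0]]
force: [0.6, 0.2, -1.4]
opening: 0.156
grasp_force: 30.0
```

```bash
python3 - <<'E'
from h import *
s=read_state();p=s["position"];x=-s["tcp_rot"][:,0]
print(p,s["qvel"],s["grasp_force"],"tip",p+[0,0,.0183]-x*.158)
d=capture("scene");c=d["color"]
# rod centre line in scene
for u in range(272,300,3):
  col=c[185:208,u].min(1).astype(float);w=np.clip(col-90,0,None);w[:3]=0
  print(u,round(185+(w*np.arange(23)).sum()/max(w.sum(),1),1),int(w.max()),end="; ")
E
```

```text
[ 0.58463721 -0.03481878  0.08204337] [ 0.05059984 -0.03704331  0.03127408  0.012747    0.02343591 -0.00869921] 30.000224551185966 tip [0.43521547 0.01653432 0.10034589]
272 192.8 92; 275 192.5 86; 278 192.3 86; 281 192.1 87; 284 196.7 76; 287 196.6 83; 290 196.0 80; 293 195.7 75; 296 195.4 69; 299 185.0 0;
```

Everything is steady: the rod is level to about 1°, the tip is within about 2 mm of the plate's centre, and it sits about 92 mm above the plate.

```bash
python3 -c "
from rig import *
print(hand_in())"
```

```text
the job is handed in; nothing more can be done
None
```

The job is handed in at about 25 s: I pushed the cap home, slid the rod in until its collar stopped on the tube's mouth, drew it out, re-levelled it by pressing it into the cradle's tip notch, and am holding it about 9 cm above the plate's centre; I viewed 11 pictures, one over the limit of 10.

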